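Nest the clean paint-water pots

ROBOT

A 6-joint arm with a two-finger parallel gripper is mounted at the origin on a cart in front of the work surface, level with it; the furniture and walls round the work are solid. World frame = base frame: x ahead of the robot, y to its left, z up, the work surface at z = 0. Lengths are in m, angles in rad, forces in N, time in s.
With the tool pointing down it reaches from about 0.35 to 0.775 m from the base axis. Payload 7.3 kg.
Tool frame: the origin (TCP) lies midway between the tips of the shut fingers; the grasp point (between the pads) lies grasp_offset behind it (grasp_offset is the distance from the TCP to the grasp point, in m); z points along the fingers, y is the line along which they close (so a half turn about z gives the same grasp; the last joint's range is limited). The gripper opens to 92 mm and grips with 3 to 60 N. Pads are 19 mm wide; open, the fingers measure 130 mm over their backs; the gripper's body (75 mm by 190 mm) begins 47 mm behind the grasp point.
Start: joints at [-1.328, 0.342, 1.524, -0, 1.275, -0.146], TCP at [0.199, -0.486, 0.227] pointing down, gripper open.
Joint ranges: [-2.53, 2.53], [-0.77, 2.02], [0.04, 2.7], [-1, 4.14], [0.28, 2.66], [-3.11, 3.11]. Speed limits (rad/s): [2.57, 2.57, 3.14, 3.14, 3.14, 3.14].

INTERFACE

Orientations are given as [roll, pitch, yaw] about the fixed x, y, z axes, in that order (R = Rz(yaw) Ry(pitch) Rx(roll)).
In Python, from cell import * gives the robot as it stands.
- The arm moves only by the tool step_arm, never from a script. Its argument "plan" is a list of rows, each a list of 5 numbers: the closure, from -1 (fully open) to 1 (shut), then the shift along the tool's x, y, z in m, then the turn about the tool's z in rad. In form: [[hand, x, y, z, twist], ...]. A call has 1 to 20 rows; each row is the pose to reach, as a shift and turn from the pose commanded when the call began, along the tool's axes at that moment; what a row does not reach only later rows make up. A row lasts 1/8 s, in which the tool goes at most 62.5 mm and 10.7 degrees, less where a joint would pass 70% of its speed; a pose out of reach is approached as far as the arm can. A call with a gripper value outside its range is refused whole. The fingers move at their own pace and stop on an object; "grip_force" is the grip in N (left out, the last holds). Time passes only in rows, so rows that repeat a pose let the fingers close. It gives the time, the measured TCP pose, the force, the opening and the grip force at its end, in the units of the state.
- observe(): the state, without advancing time (a new reading comes with each control period).
- read_camera(name): name is "scene" or "top"; returns a dict with "img" (400x640x3 uint8, red, green, blue), "range_z" (400x640 float32, m along the optical axis (not along the pixel's ray), 0 where there is no reading), "fx", "fy", "cx", "cy" (pixels), "R" (3x3) and "t" (3): a world point X has camera coordinates R X + t. Camera axes: x right, y down, z forward; pixel columns grow to the right and rows downward; lengths in m; the calibration is good to about 2 mm. A picture is of the moment at which its call begins.
- hand_in(): hands the job in; it is judged then, once.
The state is a dict: "time": time; "qpos": joint angles; "qvel": joint speeds; "joint_efforts": joint torques, N m; "tool_pos": TCP position; "tool_rot": TCP orientation; "contact_force": force on the tool from outside, world axes, zero at the start; "torque": the same for the moment, N m; "opening": finger opening in m; "grip_force": force on a finger pad.
Only numpy, scipy, OpenCV 4.12 (cv2) and the standard library are available. Lean on these libraries where they do the work, as an engineer would, in place of code of your own. Each camera call takes 0.05 s, during which the arm holds its last target. There are 200 camera calls.

TASK

Put the clean pots away nested one inside another, from the largest to the smallest: first stand the blue pot upright in the white tub, then stand the slim yellow pot upright inside the blue pot, each right down on the floor of the one around it. Leave the cups with paint in them where they stand.

Things in the scene. Friction and masses are not known exactly. Their poses are not given: they have to be found in the camera images.
- white_tub: empty round white plastic tub, loose, open at the top: 114 mm across the rim, 57 mm high, clear floor at least 76 mm across and 3 mm above the desk; the largest of the three. Origin at the centre of its underside, z up.
- blue_pot_mid (a point): centre (on the axis, half-way up, 45 mm above its underside) of the empty round blue plastic pot, standing upright: 90 mm high, outer diameter 60 mm over its upper half, narrowing to 54 mm at the foot; wall 3 mm, so the mouth is 54 mm across; thick base, inner floor 22 mm above its underside and about 48 mm across; 0.09 kg. z up along the axis. Standing in the tub its rim stands 36 mm above the tub's rim.
- yellow_pot_mid (a point): centre (on the axis, half-way up, 50 mm above its underside) of the slim empty round yellow plastic pot, standing upright: 100 mm high, outer diameter 40 mm over its upper half, narrowing to 34 mm at the foot; wall 3 mm; 0.09 kg. z up along the axis. Standing in the blue pot its rim stands 32 mm above the blue rim.
- paint_cup: bystander: low round dark blue cup in use, 88 mm across the rim and 46 mm high, with dull dark red paint in it, loose; leave it. (The two larger cups with bright red and orange paint, at the far right, are fixed.) Origin at the centre of its underside.
Things that resemble listed ones, but are neither listed nor needed, are in the scene too. Leave any orange look-alike of the part that bears yellow_pot_mid alone.

How it is judged:
By the outcome, as a careful person would: the job done as asked, in the order asked, and still so for the second after the job is handed in, with the robot touching nothing.
It also fails if it takes over 67 s, if anything falls off the work surface, if the arm or the gripper's body presses on something with over 40 N, if the wrist force passes 120 N, or if a joint passes its speed limit or range.

## Working session

There is one attempt and no reset: what is moved stays moved. The work goes in short steps, Python scripts to look and compute and a tool call to move; the robot and the scene stay as the last step left them, time stands still between calls to the robot, and variables do not carry over. Pictures are saved under pics/ and viewed, at most 10 in all, crops included, and the job is handed in when it is done.

Besides the shell and the picture viewer there is one more tool, called as name(argument=value, ...), one argument or row to a line, values as JSON. step_arm: Moves the arm, as the interface text tells. Its arguments: {"type":"object","properties":{"plan":{"type":"array","items":{"type":"array","items":{"type":"number"}}},"grip_force":{"type":"number"}},"required":["plan"]}

```bash
mkdir -p pics; python3 - <<'E'
from cell import *
import cv2,numpy as np
s=observe();print(s)
try: print(grasp_offset)
except Exception as e: print(e)
for n in("scene","top"):
    c=read_camera(n);cv2.imwrite(f"pics/{n}0.png",c["img"][:,:,::-1]);np.savez(f"{n}0.npz",**c)
    print(n,c["fx"],c["cx"],c["cy"],c["R"],c["t"],-c["R"].T@c["t"])
E
```

```text
{'time': 0.0, 'qpos': array([-1.32804585e+00,  3.42700104e-01,  1.52502923e+00,  7.19830774e-06,
        1.27537154e+00, -1.45996378e-01]), 'qvel': array([-0.00032329, -0.00207534, -0.00073108, -0.00128446, -0.00079979,
       -0.000336  ]), 'joint_efforts': array([-4.34289575e-05, -4.31241953e+01, -2.44223785e+01,  7.17279408e-02,
        5.58560807e-02, -1.12751393e-04]), 'tool_pos': array([ 0.19891639, -0.48542013,  0.22605243]), 'tool_rot': array([-3.14010148e+00, -2.26223050e-04,  3.88744581e-01]), 'contact_force': array([ 0.16582087, -0.20030549, -0.19923014]), 'torque': array([ 0.00801206, -0.05477499,  0.00673469]), 'grip_force': 0.0, 'opening': 0.09168751046469631}
0.0188
scene 363.2028233758402 318.8266537019411 195.69675250318764 [[-0.91136529 -0.4115908   0.00251437]
 [-0.28678486  0.63060806 -0.72117121]
 [ 0.29524185 -0.6579715  -0.69275231]] [0.4611     0.18747082 0.76447071] [0.24829057 0.57456384 0.66362803]
top 372.9053399231038 312.5099060555606 197.64236325111955 [[ 0.02298596 -0.99953277 -0.02014642]
 [-0.98975619 -0.01991165 -0.14137257]
 [ 0.14090537  0.02318963 -0.98975144]] [-0.00653462  0.52469175  0.84127187] [ 0.40092739 -0.01559288  0.90669542]
```

View pics/scene0.png

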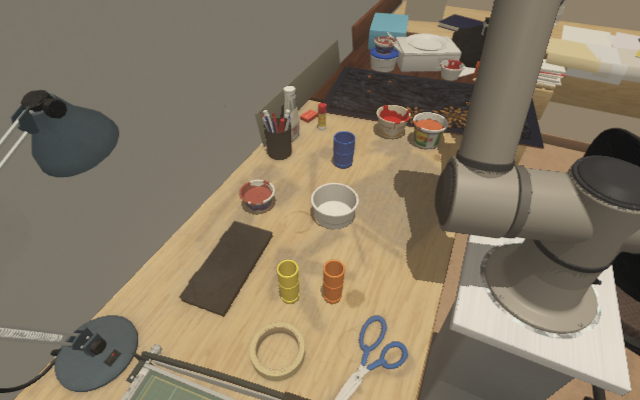

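View pics/top0.png

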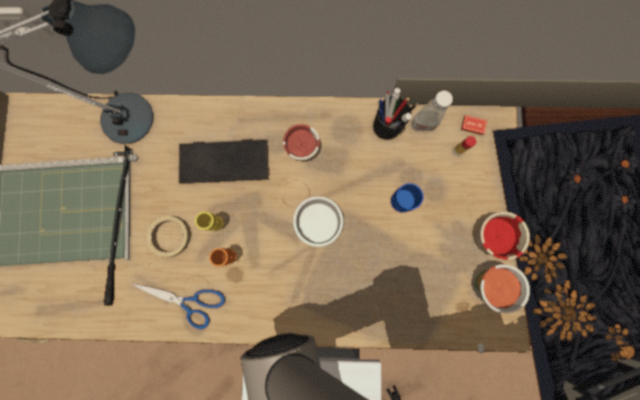

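The scene view shows the blue pot at (344,150), tub at (335,205), yellow at (289,282), its orange look-alike at (333,282) and the paint cup at (257,195). In the top view they are blue (407,197), tub (318,221), yellow (208,221), orange (222,257) and paint cup (300,141).

```bash
cat > h.py <<'E'
import cv2,numpy as np
from scipy.optimize import least_squares
def cloud(c):
    v,u=np.mgrid[:400,:640];z=c["range_z"]
    P=np.stack([(u-c["cx"])/c["fx"]*z,(v-c["cy"])/c["fy"]*z,z],-1)
    return (P-c["t"])@c["R"]
def hsv(c): return cv2.cvtColor(np.ascontiguousarray(c["img"]),cv2.COLOR_RGB2HSV)
COL={"blue":((105,120,40),(125,255,255)),"yellow":((24,120,60),(34,255,255)),"orange":((4,150,60),(18,255,255)),"tub":((0,0,120),(179,45,255)),"paint":((0,60,30),(179,255,255))}
def fit(c,name,box,h,r,tol=.008):
    u0,v0,u1,v1=box
    m=np.zeros((400,640),bool);m[v0:v1,u0:u1]=cv2.inRange(hsv(c),*COL[name])[v0:v1,u0:u1]>0
    m&=c["range_z"]>0
    P=cloud(c)[m];Q=P[abs(P[:,2]-h)<tol]
    g=lambda p:np.hypot(Q[:,0]-p[0],Q[:,1]-p[1])-r
    s=least_squares(g,Q[:,:2].mean(0),loss="soft_l1",f_scale=.002)
    return s.x.round(4),len(Q),round(float(np.abs(g(s.x)).mean()),4),P[:,2].max().round(3),np.ptp(Q,0).round(3)
E
python3 - <<'E'
from h import *
T=dict(np.load("top0.npz"));S=dict(np.load("scene0.npz"))
B={"blue":((385,175,430,220),(325,125,362,172),.09,.0285),"yellow":((190,205,225,238),(272,255,305,308),.1,.0185),"tub":((285,190,350,252),(305,180,365,232),.057,.055),"orange":((205,243,240,270),(318,255,350,308),.1,.0185),"paint":((275,118,325,165),(235,175,280,215),.046,.043)}
for n,(a,b,h,r) in B.items():
    for c,x in((T,a),(S,b)):
        try: print(n,*fit(c,n,x,h,r))
        except Exception as e: print(n,e)
E
```

```text
blue [ 0.5256 -0.2099] 74 0.001 0.092 [0.056 0.057 0.009]
blue [ 0.5262 -0.2107] 13 0.0006 0.093 [0.05  0.037 0.004]
yellow [0.4619 0.2392] 84 0.0008 0.102 [0.037 0.039 0.01 ]
yellow [0.462  0.2412] 133 0.0008 0.103 [0.039 0.041 0.011]
tub [ 0.469  -0.0086] 386 0.0017 0.059 [0.11  0.112 0.01 ]
tub [ 0.4689 -0.0067] 343 0.0019 0.06 [0.112 0.114 0.011]
orange [0.3836 0.203 ] 79 0.0008 0.102 [0.034 0.038 0.01 ]
orange [0.3837 0.2056] 172 0.0007 0.104 [0.038 0.039 0.012]
paint [0.6575 0.0346] 201 0.0022 0.048 [0.084 0.087 0.01 ]
paint [0.6576 0.0368] 164 0.0021 0.05 [0.083 0.088 0.012]
```

step_arm(
  plan=[
    [-1,0.407,-0.131,0.05,0],
    [-1,0.407,-0.131,0.06,0],
    [-1,0.407,-0.131,0.07,0],
    [-1,0.407,-0.131,0.08,0],
    [-1,0.407,-0.131,0.08,0],
    [-1,0.407,-0.131,0.08,0],
    [-1,0.407,-0.131,0.08,0],
    [-1,0.407,-0.131,0.08,0],
    [-1,0.407,-0.131,0.08,0],
    [-1,0.407,-0.131,0.08,0],
  ],
  grip_force=15,
)

```text
time: 1.35
tool_pos: [0.5253, -0.2114, 0.147]
tool_rot: [3.141, 0.0, 0.387]
contact_force: [0.2, 0.2, -0.5]
opening: 0.0917
grip_force: 0.0
```

step_arm(
  plan=[
    [-1,0,0,0.045,0],
    [-1,0,0,0.085,0],
    [-1,0,0,0.085,0],
    [1,0,0,0.085,0],
    [1,0,0,0.085,0],
    [1,0,0,0.085,0],
    [1,0,0,0.085,0],
    [1,0,0,0.085,0],
    [1,0,0,0.085,0],
    [1,0,0,0.085,0],
  ],
)

```text
time: 2.6
tool_pos: [0.5264, -0.2104, 0.0625]
tool_rot: [3.141, -0.001, 0.389]
contact_force: [-1.3, 1.4, 6.1]
opening: 0.0586
grip_force: 15.0
```

step_arm(
  plan=[
    [1,0,0,-0.04,0],
    [1,0,0,-0.08,0],
    [1,0,0,-0.1,0],
    [1,0.006,-0.05,-0.1,0],
    [1,0.012,-0.1,-0.1,0],
    [1,0.018,-0.15,-0.1,0],
    [1,0.024,-0.2,-0.1,0],
    [1,0.024,-0.209,-0.1,0],
    [1,0.024,-0.209,-0.1,0],
    [1,0.024,-0.209,-0.1,0],
  ],
)

```text
time: 3.85
tool_pos: [0.4695, -0.0089, 0.1617]
tool_rot: [3.141, -0.0, 0.388]
contact_force: [0.0, -0.5, -1.6]
opening: 0.0583
grip_force: 15.0
```

```bash
python3 - <<'E'
from cell import *
from h import *
s=observe();print(s["tool_pos"],s["tool_rot"],s["contact_force"],s["opening"],s["grip_force"])
A=read_camera("scene");im=A["img"];cv2.imwrite("pics/s1.png",im[:,:,::-1])
for n,h,r in(("tub",.057,.055),):
    print(fit(A,n,(295,170,370,240),h,r))
m=cv2.inRange(hsv(A),*COL["blue"])[100:250,280:390]>0
P=cloud(A)[100:250,280:390][m];P=P[(P[:,2]>.05)&(P[:,1]>-.1)&(P[:,1]<.08)]
print(len(P),np.percentile(P,[2,50,98],axis=0).round(3))
E
```

```text
[ 0.46949555 -0.00886275  0.16165791] [ 3.14102536e+00 -1.27547381e-04  3.87797709e-01] [ 0.03885348 -0.47894398 -1.55118015] 0.05831316339113424 14.951725230912416
(array([ 0.4698, -0.0068]), 95, 0.0019, np.float64(0.059), array([0.107, 0.109, 0.01 ]))Traceback (most recent call last):
  File "<stdin>", line 9, in <module>
    return _quantile_unchecked(
        a, q, axis, out, overwrite_input, method, keepdims, weights)
    return _ureduce(a,
                    func=_quantile_ureduce_func,
    ...<5 lines>...
                    overwrite_input=overwrite_input,
                    method=method)
    r = func(a, **kwargs)
    result = _quantile(arr,
                       quantiles=q,
    ...<2 lines>...
                       out=out,
                       weights=wgt)
    slices_having_nans = np.isnan(arr[-1, ...])
                                  ~~~^^^^^^^^^
IndexError: index -1 is out of bounds for axis 0 with size 0
```

View pics/s1.png

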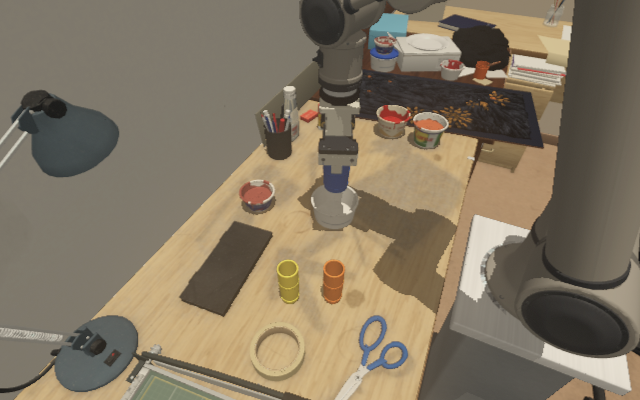

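The blue pot hangs upright and centred over the tub at (336,185). I'll lower it.

step_arm(
  plan=[
    [1,0,0,0.04,0],
    [1,0,0,0.07,0],
    [1,0,0,0.085,0],
    [1,0,0,0.091,0],
    [1,0,0,0.094,0],
    [1,0,0,0.096,0],
    [1,0,0,0.096,0],
  ],
)

```text
time: 4.78
tool_pos: [0.4692, -0.0079, 0.0661]
tool_rot: [3.141, -0.001, 0.389]
contact_force: [-0.5, -0.6, -0.6]
opening: 0.0585
grip_force: 15.0
```

step_arm(
  plan=[
    [1,0,0,0.001,0],
    [1,0,0,0.001,0],
    [0,0,0,0.001,0],
    [-0.5,0,0,0.001,0],
    [-1,0,0,0.001,0],
    [-1,0,0,0.001,0],
    [-1,0,0,0.001,0],
    [-1,0,0,-0.06,0],
    [-1,0,0,-0.11,0],
    [-1,0,0,-0.15,0],
    [-1,0,0,-0.15,0],
  ],
)

```text
time: 6.15
tool_pos: [0.4706, -0.0081, 0.2187]
tool_rot: [3.138, -0.006, 0.389]
contact_force: [0.1, -0.2, -0.7]
opening: 0.0917
grip_force: 0.0
```

step_arm(
  plan=[
    [-1,0.02,-0.055,0,0],
    [-1,0.04,-0.11,0,0],
    [-1,0.06,-0.165,0.02,0],
    [-1,0.087,-0.233,0.045,0],
    [-1,0.087,-0.233,0.055,0],
    [-1,0.087,-0.233,0.055,0],
    [-1,0.087,-0.233,0.055,0],
  ],
)

```text
time: 7.02
tool_pos: [0.4615, 0.2395, 0.1608]
tool_rot: [3.141, 0.0, 0.388]
contact_force: [-0.3, -0.3, 0.7]
opening: 0.0919
grip_force: 0.0
```

```bash
python3 - <<'E'
from cell import *
from h import *
s=observe();print(s["tool_pos"],s["tool_rot"])
for n in("top","scene"):
    A=read_camera(n)
    b=(285,180,350,255) if n=="top" else (305,150,370,232)
    for k,h,r in(("tub",.057,.055),("blue",.093,.0285)):
        try: print(n,k,*fit(A,k,b,h,r))
        except Exception as e: print(n,k,e)
    cv2.imwrite(f"pics/{n}2.png",A["img"][100:350,150:450,::-1].repeat(2,0).repeat(2,1))
E
```

```text
[0.46149049 0.23948391 0.1607839 ] [3.14105864e+00 2.83059347e-04 3.87614712e-01]
top tub [ 0.4692 -0.0085] 407 0.0025 0.096 [0.11  0.112 0.015]
top blue [ 0.4694 -0.0074] 31 0.0006 0.096 [0.049 0.041 0.007]
scene tub [ 0.4694 -0.0078] 273 0.0019 0.096 [0.111 0.109 0.016]
scene blue [ 0.4692 -0.0077] 24 0.0007 0.097 [0.051 0.049 0.004]
```

View pics/scene2.png

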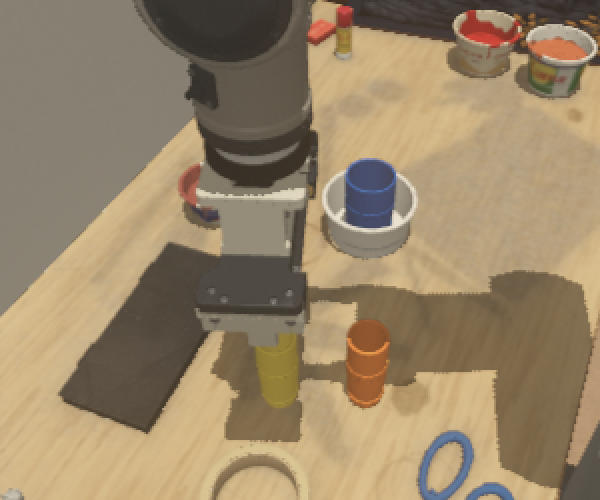

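The blue pot stands upright in the middle of the tub (crop 370,200), and the gripper is over the yellow pot, clear of the orange one (367,360). Now I'll grasp the yellow pot near its rim.

step_arm(
  plan=[
    [-1,0,0,0.045,0],
    [-1,0,0,0.08,0],
    [-1,0,0,0.088,0],
    [-1,0,0,0.088,0],
    [0.1,0,0,0.088,0],
    [1,0,0,0.088,0],
    [1,0,0,0.088,0],
    [1,0,0,0.088,0],
    [1,0,0,0.088,0],
    [1,0,0,0.088,0],
    [1,0,0,0.088,0],
    [1,0,0,0.088,0],
  ],
)

```text
time: 8.62
tool_pos: [0.4611, 0.2408, 0.0727]
tool_rot: [3.142, 0.0, 0.389]
contact_force: [0.0, -0.1, 0.3]
opening: 0.0388
grip_force: 15.0
```

step_arm(
  plan=[
    [1,0,0,-0.05,0],
    [1,0,0,-0.1,0],
    [1,0,0,-0.125,0],
    [1,-0.02,0.055,-0.125,0],
    [1,-0.04,0.11,-0.125,0],
    [1,-0.06,0.165,-0.125,0],
    [1,-0.08,0.215,-0.125,0],
    [1,-0.0865,0.232,-0.125,0],
    [1,-0.0865,0.232,-0.125,0],
    [1,-0.0865,0.232,-0.125,0],
  ],
)

```text
time: 9.88
tool_pos: [0.4689, -0.006, 0.1976]
tool_rot: [-3.141, 0.0, 0.389]
contact_force: [0.4, -0.1, -0.7]
opening: 0.039
grip_force: 15.0
```

```bash
python3 - <<'E'
from cell import *
from h import *
s=observe();print(s["tool_pos"],s["tool_rot"],s["opening"],s["grip_force"])
A=read_camera("scene");cv2.imwrite("pics/s3.png",A["img"][60:260,250:450,::-1].repeat(3,0).repeat(3,1))
m=cv2.inRange(hsv(A),*COL["yellow"])>0
P=cloud(A)[m&(A["range_z"]>0)];P=P[(np.hypot(P[:,0]-.469,P[:,1]+.008)<.06)&(P[:,2]>.08)]
for a,b,r in((.095,.14,.0175),(.14,.165,.0195),(.165,.2,.0195)):
    Q=P[(P[:,2]>a)&(P[:,2]<b)]
    if len(Q)<5: print(len(Q));continue
    g=lambda p:np.hypot(Q[:,0]-p[0],Q[:,1]-p[1])-r
    o=least_squares(g,[.469,-.02],loss="soft_l1",f_scale=.002);print(a,len(Q),o.x,np.abs(g(o.x)).mean(),Q[:,2].min())
E
```

```text
[ 0.46893643 -0.00604155  0.19760347] [-3.14120337e+00  1.60933250e-04  3.89077326e-01] 0.038986090064965166 14.999018039088696
1
0
0
```

View pics/s3.png

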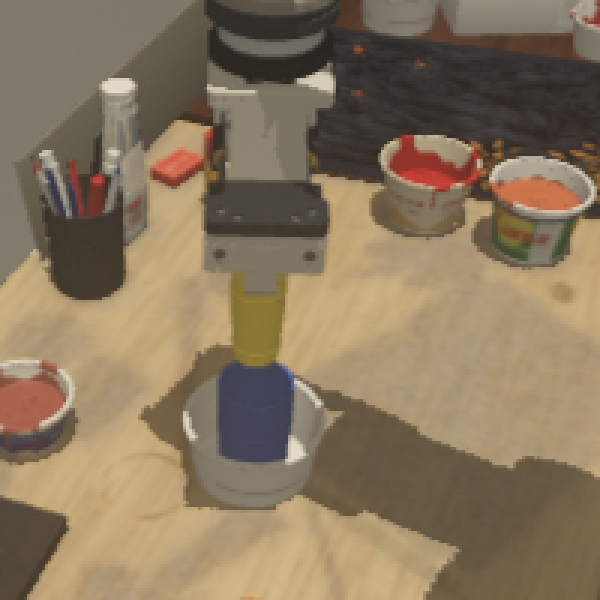

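The yellow pot (crop 258,320) hangs upright over the mouth of the blue pot (258,400). I'll lower it in.

step_arm(
  plan=[
    [1,0,0.001,0.015,0],
    [1,0,0.001,0.035,0],
    [1,0,0.001,0.055,0],
    [1,0,0.001,0.075,0],
    [1,0,0.001,0.09,0],
    [1,0,0.001,0.096,0],
    [1,0,0.001,0.099,0],
    [1,0,0.001,0.0995,0],
    [1,0,0.001,0.0995,0],
  ],
)

```text
time: 11.05
tool_pos: [0.4697, -0.0076, 0.0986]
tool_rot: [3.141, -0.001, 0.389]
contact_force: [-0.1, 0.2, -0.2]
opening: 0.0387
grip_force: 15.0
```

step_arm(
  plan=[
    [1,0,0,0.0007,0],
    [1,0,0,0.0007,0],
    [0.4,0,0,0.0007,0],
    [0,0,0,0.0007,0],
    [-0.5,0,0,0.0007,0],
    [-1,0,0,0.0007,0],
    [-1,0,0,0.0007,0],
    [-1,0,0,-0.04,0],
    [-1,0,0,-0.08,0],
    [-1,0,0,-0.1,0],
    [-1,-0.02,0.06,-0.1,0],
    [-1,-0.04,0.12,-0.1,0],
    [-1,-0.06,0.18,-0.1,0],
    [-1,-0.06,0.2,-0.1,0],
    [-1,-0.06,0.2,-0.1,0],
  ],
)

```text
time: 12.92
tool_pos: [0.4897, -0.2169, 0.1977]
tool_rot: [-3.141, 0.0, 0.386]
contact_force: [0.7, 0.6, -0.9]
opening: 0.0919
grip_force: 0.0
```

```bash
python3 - <<'E'
from cell import *
from h import *
s=observe();print(s["tool_pos"],s["contact_force"],s["opening"],s["grip_force"])
for n in("top","scene"):
    A=read_camera(n)
    b=(275,180,360,255) if n=="top" else (295,120,375,232)
    for k,h,r in(("tub",.057,.055),("blue",.093,.0285),("yellow",.125,.0185)):
        try: print(n,k,*fit(A,k,b,h,r))
        except Exception as e: print(n,k,e)
cv2.imwrite("pics/s4.png",A["img"][60:260,230:430,::-1].repeat(3,0).repeat(3,1))
E
```

```text
[ 0.48966855 -0.21694825  0.19772685] [ 0.65867077  0.56345968 -0.90311383] 0.09193079592456621 0.0
top tub [ 0.4692 -0.0087] 403 0.0025 0.096 [0.111 0.112 0.013]
top blue [ 0.4697 -0.0078] 26 0.0005 0.097 [0.038 0.041 0.005]
top yellow [ 0.4704 -0.0086] 82 0.0008 0.127 [0.038 0.04  0.01 ]
scene tub [ 0.4694 -0.0077] 265 0.002 0.113 [0.112 0.112 0.015]
scene blue [ 0.4692 -0.0074] 9 0.0005 0.095 [0.045 0.042 0.003]
scene yellow [ 0.4706 -0.0074] 97 0.0009 0.129 [0.038 0.04  0.012]
```

View pics/s4.png

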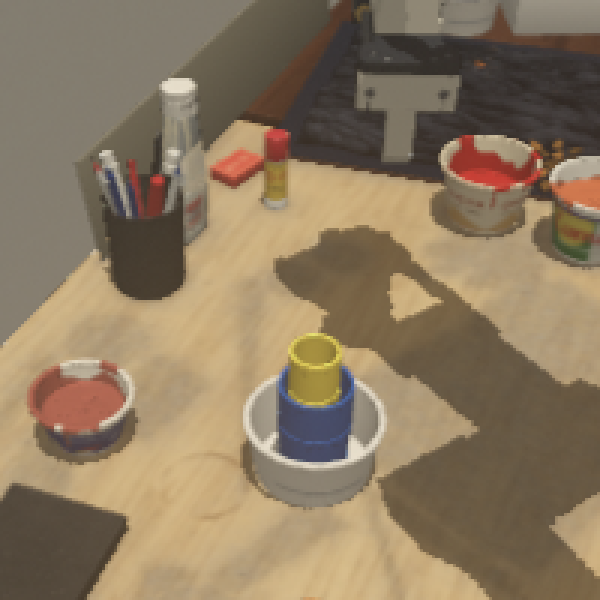

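All three are nested upright and concentric at (315,400). The rims measure about 57, 93 and 125 mm, as expected, and the paint cup at (82,400) is untouched.

```bash
python3 -c "
from cell import *
print(hand_in())"
```

```text
the job is handed in; nothing more can be done
None
```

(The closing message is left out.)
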